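# Regrade the hole saws on the other rack

### The job

Move the four hole saws from the full rack to the empty rack, one on each peg in order of size: the largest on the peg next to the upright end block, then ever smaller, the smallest at the far end. Each stands teeth down with its peg inside it, about centred on the peg and right down on the board. Leave the tape measure and the sanding block where they lie.

Things in the scene. Friction and masses are not known exactly. Their poses are not given: they have to be found in the camera images.
- saw_30: the smallest of four hole saws: a dark steel cup, 30 mm in outside diameter, 45 mm high, wall 3 mm, closed flat top, open at the bottom (inside 24 mm wide and 39 mm deep), teeth down over a peg of the full rack; under 0.25 kg, rigid. Origin: centre of its bottom rim; z up its axis; its yaw means nothing.
- saw_38: the second smallest of four hole saws: a dark steel cup, 38 mm in outside diameter, 45 mm high, wall 3 mm, closed flat top, open at the bottom (inside 32 mm wide and 39 mm deep), teeth down over a peg of the full rack; under 0.25 kg, rigid. Origin: centre of its bottom rim; z up its axis; its yaw means nothing.
- saw_46: the second largest of four hole saws: a dark steel cup, 46 mm in outside diameter, 45 mm high, wall 3 mm, closed flat top, open at the bottom (inside 40 mm wide and 39 mm deep), teeth down over a peg of the full rack; under 0.25 kg, rigid. Origin: centre of its bottom rim; z up its axis; its yaw means nothing.
- saw_56: the largest of four hole saws: a dark steel cup, 56 mm in outside diameter, 45 mm high, wall 3 mm, closed flat top, open at the bottom (inside 50 mm wide and 39 mm deep), teeth down over a peg of the full rack; under 0.25 kg, rigid. Origin: centre of its bottom rim; z up its axis; its yaw means nothing.
- full_rack: rack on which the saws stand at the start, one on each peg, in any order: fixed plywood board 64 x 278 x 18 mm (x, y, z) with four upright pegs 8 mm thick, 20 mm high, on its top at y = -99, -33, 33, 99 mm of its frame. Origin: centre of its underside; x across, y along the row, z up.
- empty_rack: rack with bare pegs, left or right of the full one: fixed pale board 64 x 318 x 18 mm (x, y, z) with four upright pegs 8 mm thick, 20 mm high, on its top at y = -99, -33, 33, 99 mm of its frame. Origin: centre of its underside; x across, y along the row, z up. The end block stands on its +y or its -y end; the other end has a dark strip 6 mm high.
- end_block: upright dark wooden block 60 x 18 x 55 mm (x, y, z) with a steel disc in its face, fixed on top of the empty rack at one of its two ends, 149 mm from the rack's middle, so 50 mm from the nearest peg (the others 116, 182 and 248 mm). Origin: centre of its underside, 18 mm above the bench; axes parallel to those of the empty rack.
- tape_measure: yellow tape measure, 36 x 80 x 64 mm, loose on the bench nearer the robot; to be left alone. Origin: centre of its underside.
- sanding_block: wooden sanding block, 62 x 114 x 30 mm, loose on the bench nearer the robot; to be left alone. Origin: centre of its underside.

How it is judged:
By the outcome, as a careful person would: the job done as asked, in the order asked, and still so for the second after the job is handed in, with the robot touching nothing.
It also fails if it takes over 93 s, if anything falls off the work surface, if the arm or the gripper's body presses on something with over 40 N, if the wrist force passes 120 N, or if a joint passes its speed limit or range.

### The arm

A 6-joint arm with a two-finger parallel gripper is mounted at the origin on the work surface; the furniture and walls round the work are solid. World frame = base frame: x ahead of the robot, y to its left, z up, the work surface at z = 0. Lengths are in m, angles in rad, forces in N, time in s.
With the tool pointing down it reaches from about 0.225 to 0.875 m from the base axis. Payload 3.4 kg.
Tool frame: the origin (TCP) lies at the very end of the fingers, on their centre line; the grasp point (between the pads) lies 19 mm behind it; z points along the fingers, y is the line along which they close (so a half turn about z gives the same grasp; the last joint's range is limited). The gripper opens to 85 mm and grips with 20 to 120 N. Pads are 22 mm wide; open, the fingers measure 114 mm over their backs; the gripper's body (76 mm by 85 mm) begins 54 mm behind the grasp point. The pads swing forward as they close: fully open they stand 13 mm farther back than shut.
Start: joints at [0.984, 0.276, 1.505, -0, 1.361, -0.121], TCP at [0.258, 0.514, 0.231] pointing down, gripper open.
Joint ranges: [-2.89, 2.89], [-0.75, 2.08], [0.22, 2.7], [-1.18, 4.32], [0.11, 2.71], [-2.7, 2.7]. Speed limits (rad/s): [2.57, 2.57, 3.14, 3.14, 3.14, 3.14].

### API

Orientations are given as a unit quaternion [w, x, y, z].
In Python, from rig import manip gives the robot as it stands. The module is installed in compiled form; this text tells all that it offers.
- The arm moves only by the tool play_rows, never from a script. Its argument "motion" is a list of rows, each a list of 5 numbers: the shift along the tool's x, y, z in units of 40 mm (1.0 is 40 mm), then the turn about the tool's z in units of 10 degrees (1.0 is 10 degrees), then the finger opening in mm, from 0 to 85.4. A call has 1 to 5 rows; each row is the pose to reach, as a shift and turn from the pose commanded when the call began, along the tool's axes at that moment; what a row does not reach only later rows make up. A row lasts 1/8 s, in which the tool goes at most 62.5 mm and 10.7 degrees, less where a joint would pass 70% of its speed; a pose out of reach is approached as far as the arm can. A call with a gripper value outside its range is refused whole. The fingers move at their own pace and stop on an object; "newtons" is the grip in N (left out, the last holds). Time passes only in rows, so rows that repeat a pose let the fingers close. It gives the time, the measured TCP pose, the force, the opening and the grip force at its end, in the units of the state.
- manip.get_state(): the state, without advancing time (a new reading comes with each control period).
- manip.get_image(name): name is "scene" or "side" or "wrist"; returns a dict with "img" (420x560x3 uint8, red, green, blue), "range_z" (420x560 float32, m along the optical axis (not along the pixel's ray), 0 where there is no reading), "fx", "fy", "cx", "cy" (pixels), "R" (3x3) and "t" (3): a world point X has camera coordinates R X + t. Camera axes: x right, y down, z forward; pixel columns grow to the right and rows downward; lengths in m; the calibration is good to about 2 mm. A picture is of the moment at which its call begins.
- manip.sign_off(): hands the job in; it is judged then, once.
The state is a dict: "clock": time; "qpos": joint angles; "qd": joint speeds; "effort": joint torques, N m; "position": TCP position; "ee_rot": TCP orientation; "contact_force": force on the tool from outside, world axes, zero at the start; "moment": the same for the moment, N m; "width": finger opening in m; "gripper_force": force on a finger pad.
Only numpy, scipy, OpenCV 4.12 (cv2) and the standard library are available. Lean on these libraries where they do the work, as an engineer would, in place of code of your own. Each camera call takes 0.05 s, during which the arm holds its last target. There are 200 camera calls.

## Working session

There is one attempt and no reset: what is moved stays moved. The work goes in short steps, Python scripts to look and compute and a tool call to move; the robot and the scene stay as the last step left them, time stands still between calls to the robot, and variables do not carry over. Pictures are saved under pics/ and viewed, at most 14 in all, crops included, and the job is handed in when it is done.

Besides the shell and the picture viewer there is one more tool, called in YAML: its name, and indented under it one key for each argument. play_rows: Moves the arm, as the interface text tells. Its arguments: {"type":"object","properties":{"motion":{"type":"array","items":{"type":"array","items":{"type":"number"}}},"newtons":{"type":"number"}},"required":["motion"]}

```bash
mkdir -p pics
python3 - <<'E'
from rig import manip
import cv2,pickle,numpy as np
s=manip.get_state();print({k:np.round(v,3) for k,v in s.items()})
for n in ("scene","side"):
    d=manip.get_image(n);pickle.dump(d,open(f"{n}.pkl","wb"))
    cv2.imwrite(f"pics/{n}0.png",d["img"][:,:,::-1]);print(n,np.round(d["R"],3).tolist(),d["t"],d["fx"])
E
```

```text
{'clock': np.float64(0.0), 'qpos': array([ 0.984,  0.277,  1.506,  0.   ,  1.361, -0.121]), 'qd': array([-0.002,  0.   , -0.001, -0.001, -0.   , -0.001]), 'effort': array([-1.0000e-03, -4.1678e+01, -2.4580e+01, -0.0000e+00,  1.1000e-02,
        0.0000e+00]), 'position': array([0.258, 0.513, 0.23 ]), 'ee_rot': array([-0.   ,  0.231,  0.973, -0.001]), 'contact_force': array([ 0.883,  0.238, -0.793]), 'moment': array([-0.029, -0.032,  0.011]), 'gripper_force': np.float64(0.0), 'width': np.float64(0.086)}
scene [[0.453, -0.891, -0.021], [-0.631, -0.303, -0.714], [0.63, 0.337, -0.7]] [-0.23659473  0.29153647  0.79498464] 413.64403870553
side [[0.972, -0.235, -0.016], [-0.161, -0.612, -0.774], [0.172, 0.755, -0.633]] [-0.43572449  0.09490175  1.07663626] 443.78350752823104
```

View pics/scene0.png

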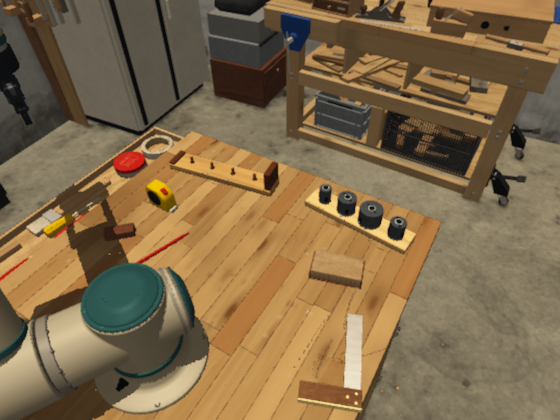

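View pics/side0.png

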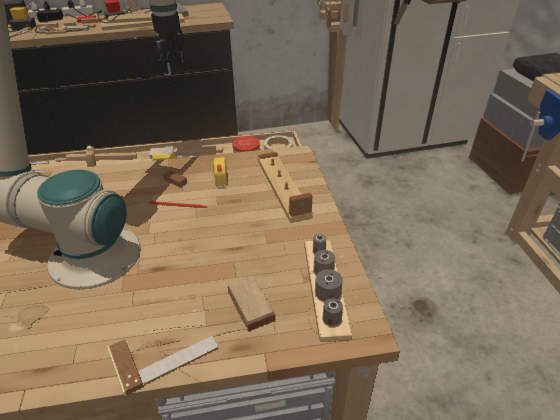

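The scene view shows the empty rack's pegs at about (192,160), (212,165), (233,170), (254,177), with the end block at (271,176). The saws are at (325,192), (347,202), (371,213), (397,228). Next I measure them from the depth image.

```bash
cat > h.py <<'E'
import numpy as np,cv2,pickle
def cloud(d):
    v,u=np.indices(d["range_z"].shape);z=d["range_z"]
    P=np.stack([(u-d["cx"])/d["fx"]*z,(v-d["cy"])/d["fy"]*z,z],-1)
    W=(P-d["t"])@d["R"];W[z==0]=np.nan;return W
def ray(d,u,v,h):
    r=np.array([(u-d["cx"])/d["fx"],(v-d["cy"])/d["fy"],1])@d["R"];c=-d["t"]@d["R"]
    return c+r*(h-c[2])/r[2]
E
python3 - <<'E'
from h import *
for n in("scene","side"):
    d=pickle.load(open(n+".pkl","rb"));W=cloud(d)
    for lo,hi,lab in((.058,.068,"tops"),(.069,.08,"block"),(.032,.042,"pegs")):
        m=((W[...,2]>lo)&(W[...,2]<hi)&(W[...,0]>.25)&(W[...,0]<1.)&(abs(W[...,1])<.7)).astype(np.uint8)
        k,L,st,_=cv2.connectedComponentsWithStats(m)
        for i in range(1,k):
            if st[i,4]<8: continue
            p=W[L==i];print(n,lab,st[i].tolist(),np.round((p.min(0)+p.max(0))/2,3),np.round(np.ptp(p,0),3))
S=pickle.load(open("scene.pkl","rb"));T=pickle.load(open("side.pkl","rb"))
for name,d,(x,y,w,h) in(("a",S,(160,135,140,75)),("b",S,(295,170,130,90)),("c",T,(240,145,90,80)),("e",T,(290,220,80,125))):
    f=4; im=cv2.resize(d["img"][y:y+h,x:x+w,::-1],None,fx=f,fy=f,interpolation=cv2.INTER_CUBIC);cv2.imwrite(f"pics/c_{name}.png",im)
ims=[cv2.imread(f"pics/c_{q}.png") for q in"abce"]
c=np.zeros((600,800,3),np.uint8)
a,b=ims[0],ims[1]
a=cv2.copyMakeBorder(a,0,0,0,0,0)
cv2.imwrite("pics/A.png",a)
E
```

```text
scene tops [263, 164, 15, 16, 52] [0.514 0.01  0.063] [0.057 0.018 0.01 ]
scene tops [146, 180, 21, 13, 153] [0.338 0.246 0.061] [0.038 0.052 0.006]
scene tops [319, 185, 12, 9, 73] [ 0.516 -0.141  0.062] [0.032 0.028 0.007]
scene tops [338, 192, 19, 13, 189] [ 0.507 -0.202  0.061] [0.043 0.044 0.006]
scene tops [359, 201, 24, 17, 310] [ 0.496 -0.266  0.061] [0.057 0.054 0.007]
scene tops [390, 217, 17, 12, 161] [ 0.481 -0.334  0.062] [0.037 0.036 0.007]
scene block [264, 162, 13, 14, 62] [0.515 0.011 0.071] [0.056 0.018 0.004]
scene pegs [264, 172, 14, 15, 38] [0.513 0.008 0.037] [0.058 0.015 0.01 ]
scene pegs [146, 192, 28, 12, 86] [0.334 0.242 0.037] [0.033 0.068 0.01 ]
scene pegs [318, 195, 13, 6, 38] [ 0.51  -0.141  0.037] [0.018 0.03  0.009]
scene pegs [337, 204, 19, 9, 53] [ 0.499 -0.204  0.037] [0.029 0.041 0.01 ]
scene pegs [358, 213, 24, 13, 77] [ 0.482 -0.267  0.037] [0.029 0.056 0.01 ]
scene pegs [387, 227, 18, 10, 53] [ 0.47  -0.334  0.037] [0.019 0.037 0.01 ]
side tops [213, 157, 12, 12, 117] [0.342 0.243 0.063] [0.038 0.059 0.009]
side tops [289, 198, 23, 7, 75] [0.518
[... 1116 characters left out ...]
21 -0.258  0.033] [0.02  0.056 0.003]
side pegs [254, 290, 4, 4, 8] [ 0.35  -0.237  0.034] [0.007 0.006 0.003]
side pegs [249, 295, 6, 8, 21] [ 0.339 -0.254  0.033] [0.011 0.019 0.002]
side pegs [259, 303, 6, 4, 8] [ 0.355 -0.274  0.032] [0.01  0.009 0.001]
side pegs [265, 306, 7, 7, 17] [ 0.365 -0.289  0.033] [0.015 0.015 0.002]
side pegs [247, 311, 5, 5, 11] [ 0.325 -0.29   0.033] [0.007 0.01  0.002]
side pegs [255, 310, 5, 8, 13] [ 0.342 -0.295  0.033] [0.01  0.017 0.001]
side pegs [260, 312, 4, 4, 8] [ 0.35  -0.297  0.033] [0.006 0.008 0.002]
side pegs [323, 315, 19, 9, 62] [ 0.483 -0.345  0.037] [0.035 0.023 0.01 ]
side pegs [247, 317, 5, 4, 9] [ 0.323 -0.304  0.033] [0.009 0.007 0.002]
```

View pics/c_a.png

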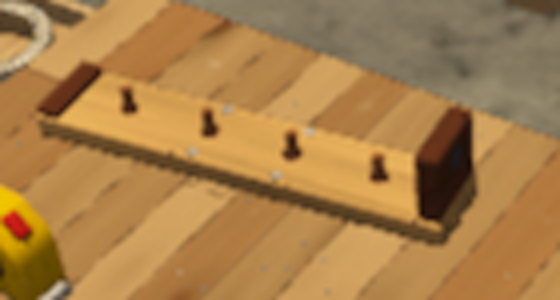

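View pics/c_b.png

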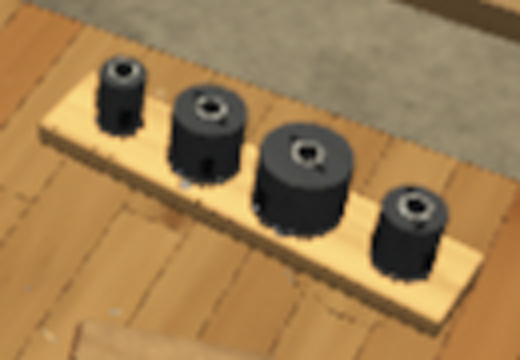

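The crops show the rows in detail. Peg tops of the empty rack are at full-image pixels (191.7,157.5), (212,163.2), (232.7,168.5), (254.2,174.2), with the end block at the near end. The saw order from the robot's left is 30, 46, 56, 38.

```bash
cat >> h.py <<'E'
from scipy.spatial.transform import Rotation as Ro
def go(x,y,z,yaw=None,s=None):
    "rows' numbers for target TCP xyz, yaw of tool y (deg)"
    if s is None:
        from rig import manip; s=manip.get_state()
    w,a,b,c=s["ee_rot"];M=Ro.from_quat([a,b,c,w]).as_matrix()
    t=M.T@(np.array([x,y,z])-s["position"])/.04
    now=np.degrees(np.arctan2(M[1,1],M[0,1]))
    r=0 if yaw is None else -((yaw-now+90)%180-90)/10
    print("go",np.round(t,3),"turn",round(r,2),"now yaw",round(now,2),np.round(s["position"],4),"q6",round(s["qpos"][5],2),"t",s["clock"])
E
python3 - <<'E'
from h import *
S=pickle.load(open("scene.pkl","rb"))
P=[ray(S,160+(u+.5)/4-.5,135+(v+.5)/4-.5,.038)[:2] for u,v in((127,90),(208,113),(291,134),(377,157))]
print(np.round(P,3)); P=np.array(P);k=np.arange(4);f=np.polyfit(k,P,1);print(f,np.hypot(*f[0]))
A=np.array([(.518,-.1425),(.509,-.2035),(.4975,-.267),(.483,-.3355)]);g=np.polyfit(k,A,1);print(g,np.hypot(*g[0]),np.degrees(np.arctan2(*g[0])))
go(.42,-.24,.26,-10.3)
E
```

```text
[[0.497 0.254]
 [0.5   0.188]
 [0.506 0.124]
 [0.51  0.059]]
[[ 0.00430622 -0.06486367]
 [ 0.49694656  0.25341646]] 0.06500645724165913
[[-0.01165 -0.06425]
 [ 0.51935 -0.14075]] 0.06529766458304617 -169.72262222693035
go [-12.078 -15.009  -0.715] turn 7.36 now yaw 63.31 [0.258  0.5133 0.2305] q6 -0.12 t 0.1
```

play_rows:
  motion:
    - [-12.1,-15,-0.7,7.36,85]
    - [-12.1,-15,-0.7,7.36,85]
    - [-12.1,-15,-0.7,7.36,85]
    - [-12.1,-15,-0.7,7.36,85]
    - [-12.1,-15,-0.7,7.36,85]

```text
clock: 0.72
position: [0.3242, 0.2066, 0.2426]
ee_rot: [0.0, 0.647, 0.762, 0.0]
contact_force: [0.8, 0.1, 0.4]
width: 0.0851
gripper_force: 0.0
```

```bash
python3 -c "
from h import *
go(.42,-.24,.26,-10.3)"
```

```text
go [-11.407   0.56   -0.433] turn 1.96 now yaw 9.3 [0.3242 0.2066 0.2426] q6 0.22 t 0.725
```

play_rows:
  motion:
    - [-11.4,0.56,-0.43,1.96,85]
    - [-11.4,0.56,-0.43,1.96,85]
    - [-11.4,0.56,-0.43,1.96,85]
    - [-11.4,0.56,-0.43,1.96,85]
    - [-11.4,0.56,-0.43,1.96,85]

```text
clock: 1.35
position: [0.3913, -0.0984, 0.2545]
ee_rot: [0.0, 0.766, 0.643, 0.0]
contact_force: [0.5, 0.1, 0.3]
width: 0.0851
gripper_force: 0.0
```

```bash
python3 -c "
from h import *
go(.42,-.24,.26,-10.3)"
```

```text
go [-3.359  1.324 -0.139] turn 0.03 now yaw -10.04 [ 0.3913 -0.0984  0.2545] q6 -0.24 t 1.35
```

play_rows:
  motion:
    - [-3.36,1.32,-0.14,0,85]
    - [-3.36,1.32,-0.14,0,85]
    - [-3.36,1.32,-0.14,0,85]
    - [-3.36,1.32,-0.14,0,85]

```text
clock: 1.85
position: [0.4198, -0.2383, 0.2593]
ee_rot: [-0.001, 0.767, 0.642, 0.0]
contact_force: [0.2, 0.7, -0.4]
width: 0.0853
gripper_force: 0.0
```

```bash
cat > look.py <<'E'
import sys
from h import *
from rig import manip
d=manip.get_image("wrist");n=sys.argv[1];pickle.dump(d,open(n+".pkl","wb"))
cv2.imwrite(f"pics/{n}.png",d["img"][:,:,::-1])
W=cloud(d);lo,hi=map(float,sys.argv[2:4])
m=((W[...,2]>lo)&(W[...,2]<hi)).astype(np.uint8);k,L,st,_=cv2.connectedComponentsWithStats(m)
for i in range(1,k):
    if st[i,4]<30: continue
    p=W[L==i];c,r=cv2.minEnclosingCircle(p[:,:2].astype(np.float32));print(st[i].tolist(),"mid",np.round((p.min(0)+p.max(0))/2,4),"ext",np.round(np.ptp(p,0),4),"circ",np.round(c,4),round(r,4))
s=manip.get_state();print(s["position"],s["clock"])
E
python3 look.py w1 .058 .068
```

```text
[368, 41, 35, 37, 972] mid [ 0.5181 -0.1428  0.0623] ext [0.0294 0.0294 0.0081] circ [ 0.5182 -0.1427] 0.015
[358, 105, 49, 50, 1909] mid [ 0.5094 -0.2031  0.062 ] ext [0.0451 0.0454 0.0078] circ [ 0.5097 -0.2029] 0.0234
[349, 169, 56, 54, 2384] mid [ 0.4975 -0.2672  0.0618] ext [0.0553 0.0554 0.0075] circ [ 0.4981 -0.2674] 0.0285
[351, 243, 36, 34, 939] mid [ 0.4825 -0.3355  0.0622] ext [0.0367 0.038  0.0084] circ [ 0.4825 -0.3356] 0.0193
[ 0.41950028 -0.23695402  0.25939761] 1.9
```

View pics/w1.png

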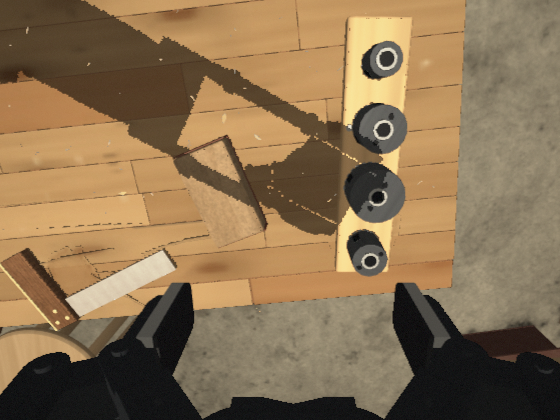

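The wrist view confirms the four saws down the right, with centres at about (385,60), (382,129), (377,196) and (368,258). The measured diameters are 30, 46, 56 and 38. I take the largest first.

```bash
python3 -c "
from h import *
go(.498,-.267,.12,-10.3)
go(.498,-.267,.026,-10.3)"
```

```text
go [-0.405  2.07   3.48 ] turn 0.03 now yaw -10.03 [ 0.4195 -0.237   0.2594] q6 -0.48 t 1.9
go [-0.41   2.074  5.83 ] turn 0.03 now yaw -10.03 [ 0.4195 -0.237   0.2594] q6 -0.48 t 1.9
```

play_rows:
  motion:
    - [-0.4,2.07,2.6,0,85]
    - [-0.4,2.07,3.2,0,85]
    - [-0.4,2.07,3.48,0,85]
    - [-0.4,2.07,3.48,0,85]
    - [-0.4,2.07,3.48,0,85]

```text
clock: 2.52
position: [0.4989, -0.2669, 0.1224]
ee_rot: [0.0, 0.766, 0.643, 0.0]
contact_force: [0.4, 0.0, 0.5]
width: 0.0853
gripper_force: 0.0
```

```bash
python3 -c "
from h import *
go(.498,-.267,.026,-10.3)"
```

```text
go [-0.006 -0.025  2.409] turn 0.04 now yaw -9.91 [ 0.4989 -0.2669  0.1224] q6 -0.44 t 2.525
```

play_rows:
  motion:
    - [0,-0.02,1.2,0,85]
    - [0,-0.02,2.1,0,85]
    - [0,-0.02,2.4,0,85]
    - [0,-0.02,2.4,0,60]
    - [0,-0.02,2.4,0,50]
  newtons: 40

```text
clock: 3.15
position: [0.4993, -0.2688, 0.0271]
ee_rot: [0.002, 0.766, 0.643, 0.001]
contact_force: [-0.5, 0.8, 2.5]
width: 0.0552
gripper_force: 41.5
```

play_rows:
  motion:
    - [0,0,0,0,50]
    - [0,0,0,0,50]
    - [0,0,-0.3,0,50]
    - [0,0,-0.9,0,50]
    - [0,0,-2,0,50]

```text
clock: 3.78
position: [0.4969, -0.2672, 0.1048]
ee_rot: [-0.002, 0.766, 0.643, -0.0]
contact_force: [0.1, -0.5, -0.9]
width: 0.0551
gripper_force: 42.9
```

```bash
python3 -c "
from h import *
from rig import manip
s=manip.get_state();print(s['width'],s['gripper_force'],s['contact_force'])
go(.52,-.10,.18,3.8)"
```

```text
0.05507209679308122 42.858884409070015 [ 0.14101383 -0.51248468 -0.92225492]
go [ 4.221 -0.164 -1.872] turn -1.38 now yaw -10.01 [ 0.4969 -0.2672  0.1048] q6 -0.44 t 3.775
```

```bash
python3 -c "
from h import *
go(.43,.155,.26,3.8)"
```

```text
go [10.111 -3.493 -3.852] turn -1.38 now yaw -10.01 [ 0.4969 -0.2672  0.1048] q6 -0.44 t 3.775
```

play_rows:
  motion:
    - [10.1,-3.5,-3.85,-1.38,50]
    - [10.1,-3.5,-3.85,-1.38,50]
    - [10.1,-3.5,-3.85,-1.38,50]
    - [10.1,-3.5,-3.85,-1.38,50]
    - [10.1,-3.5,-3.85,-1.38,50]

```text
clock: 4.4
position: [0.4509, 0.0241, 0.2123]
ee_rot: [0.001, 0.683, 0.73, 0.001]
contact_force: [2.2, -0.5, -1.6]
width: 0.055
gripper_force: 42.9
```

```bash
python3 -c "
from h import *
go(.43,.155,.26,3.8)"
```

```text
go [ 3.301 -0.303 -1.193] turn -0.0 now yaw 3.77 [0.4509 0.0241 0.2123] q6 -0.17 t 4.4
```

play_rows:
  motion:
    - [3.3,-0.3,-1.2,0,50]
    - [3.3,-0.3,-1.2,0,50]
    - [3.3,-0.3,-1.2,0,50]
    - [3.3,-0.3,-1.2,0,50]
    - [3.3,-0.3,-1.2,0,50]

```text
clock: 5.03
position: [0.4306, 0.1518, 0.2581]
ee_rot: [0.0, 0.684, 0.73, -0.001]
contact_force: [-0.1, 0.7, -1.3]
width: 0.0551
gripper_force: 43.0
```

```bash
python3 look.py w2 .028 .045
```

```text
[187, 43, 45, 74, 309] mid [0.3413 0.241  0.0365] ext [0.0407 0.0662 0.017 ] circ [0.3431 0.2427] 0.0365
[371, 69, 10, 9, 71] mid [0.5013 0.2579 0.0337] ext [0.008  0.0072 0.01  ] circ [0.5013 0.2583] 0.0041
[366, 138, 9, 8, 60] mid [0.505  0.1926 0.0338] ext [0.0072 0.0075 0.0114] circ [0.5053 0.1925] 0.0041
[362, 199, 9, 9, 60] mid [0.5096 0.1267 0.0333] ext [0.008  0.0074 0.0097] circ [0.5096 0.1263] 0.0041
[359, 254, 7, 9, 54] mid [0.5133 0.061  0.0338] ext [0.007  0.0077 0.01  ] circ [0.5138 0.061 ] 0.0041
[335, 385, 23, 15, 212] mid [ 0.5178 -0.1337  0.0366] ext [0.0289 0.0164 0.0168] circ [ 0.5178 -0.1398] 0.0146
[0.43064307 0.15169394 0.25800546] 5.075
```

View pics/w2.png

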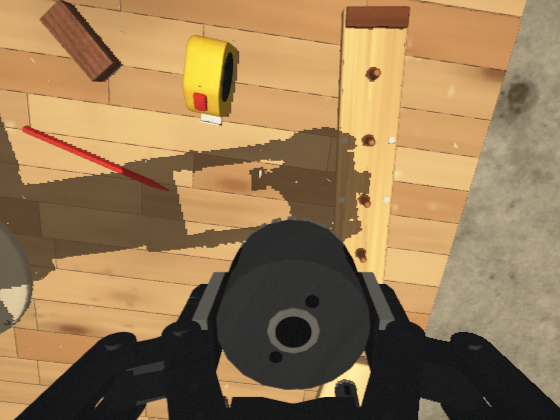

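The pegs are clear at (374,73), (369,140), (365,200) and (361,255), and the saw is held with its hub at (293,330). I check where the saw sits in the hand.

```bash
cat > held.py <<'E'
import sys
from h import *
from rig import manip
d=pickle.load(open(sys.argv[1]+".pkl","rb"));W=cloud(d);s=manip.get_state()
T=s["position"];w,a,b,c=s["ee_rot"];M=Ro.from_quat([a,b,c,w]).as_matrix()
Q=(W-T)@M;D=float(sys.argv[2])
m=(np.hypot(Q[...,0],Q[...,1])<D/2+.012)&(Q[...,2]<.005)&(Q[...,2]>-.05)
m&=abs(Q[...,1])<D/2
p=Q[m];z=np.median(p[:,2]);h,e=np.histogram(p[:,2],40);z=e[h.argmax()];print("top tool z",z)
p=p[abs(p[:,2]-z)<.0025];print(len(p),"mid",(p.min(0)+p.max(0))/2,"ext",np.ptp(p,0))
E
python3 held.py w2 .056; python3 -c "
from h import *
go(.5135,.061,.12,3.5)"
```

```text
top tool z -0.03625801177898303
15997 mid [ 1.55677297e-03  1.84666198e-06 -3.62493454e-02] ext [0.05688714 0.05596718 0.0049748 ]
go [-2.392  1.926  3.45 ] turn 0.02 now yaw 3.69 [0.4306 0.1517 0.258 ] q6 0.12 t 5.075
```

play_rows:
  motion:
    - [-2.43,1.93,2.2,0,50]
    - [-2.43,1.93,3.4,0,50]
    - [-2.43,1.93,3.4,0,50]
    - [-2.43,1.93,3.4,0,50]
    - [-2.43,1.93,3.4,0,50]

```text
clock: 5.7
position: [0.5141, 0.0605, 0.1227]
ee_rot: [-0.001, 0.684, 0.729, -0.0]
contact_force: [-0.4, 0.2, -2.7]
width: 0.0549
gripper_force: 43.8
```

```bash
python3 -c "
from h import *
go(.5135,.0595,.0275,3.5)"
```

```text
go [-0.025 -0.014  2.38 ] turn 0.02 now yaw 3.67 [0.5141 0.0605 0.1227] q6 -0.08 t 5.7
```

play_rows:
  motion:
    - [-0.02,-0.01,1.2,0,50]
    - [-0.02,-0.01,2.0,0,50]
    - [-0.02,-0.01,2.25,0,50]
    - [-0.02,-0.01,2.36,0,50]
    - [-0.02,-0.01,2.36,0,50]

```text
clock: 6.32
position: [0.515, 0.0607, 0.0296]
ee_rot: [0.001, 0.683, 0.73, 0.001]
contact_force: [0.0, 0.2, -2.3]
width: 0.0553
gripper_force: 43.7
```

```bash
python3 -c "
from h import *
go(.5135,.0595,.0275,3.5)"
```

```text
go [-0.028 -0.038  0.053] turn 0.03 now yaw 3.82 [0.515  0.0607 0.0296] q6 -0.08 t 6.325
```

play_rows:
  motion:
    - [-0.03,-0.03,0.06,0,50]
    - [-0.03,-0.03,0.06,0,50]
    - [-0.03,-0.03,0.06,0,70]
    - [-0.03,-0.03,0.06,0,85]
    - [-0.03,-0.03,0.06,0,85]

```text
clock: 6.95
position: [0.5126, 0.0592, 0.0258]
ee_rot: [-0.0, 0.683, 0.73, -0.0]
contact_force: [0.4, -0.5, 0.5]
width: 0.0847
gripper_force: 0.0
```

play_rows:
  motion:
    - [0,0,0,0,85]
    - [0,0,-0.5,0,85]
    - [0,0,-2,0,85]
    - [0,0,-3,0,85]
    - [0,0,-3,0,85]

```text
clock: 7.58
position: [0.5153, 0.0593, 0.1493]
ee_rot: [0.003, 0.683, 0.73, 0.003]
contact_force: [-0.6, 0.0, -1.1]
width: 0.0851
gripper_force: 0.0
```

```bash
python3 -c "
from h import *
go(.5094,-.203,.15,-10.3)"; python3 look.py w3 .058 .068
```

```text
go [-6.533 -0.581 -0.018] turn 1.41 now yaw 3.8 [0.5153 0.0593 0.1493] q6 -0.09 t 7.575
[250, 176, 80, 78, 4872] mid [0.5117 0.061  0.0622] ext [0.0547 0.0553 0.0083] circ [0.5114 0.0608] 0.0281
[252, 268, 83, 12, 544] mid [0.5169 0.018  0.063 ] ext [0.0598 0.0082 0.01  ] circ [0.5169 0.0159] 0.0301
[0.51358409 0.05923976 0.14719998] 7.625
```

Saw_56 is down and centred to about 2 mm. Next is saw_46.

play_rows:
  motion:
    - [-6.53,-0.58,0,1.41,85]
    - [-6.53,-0.58,0,1.41,85]
    - [-6.53,-0.58,0,1.41,85]
    - [-6.53,-0.58,0,1.41,85]
    - [-6.53,-0.58,0,1.41,85]

```text
clock: 8.25
position: [0.5058, -0.2063, 0.1439]
ee_rot: [-0.001, 0.769, 0.639, -0.001]
contact_force: [-0.4, -0.1, -0.1]
width: 0.0849
gripper_force: 0.0
```

```bash
python3 -c "
from h import *
go(.5094,-.203,.026,-10.3)"
```

```text
go [0.097 0.081 2.947] turn -0.03 now yaw -10.56 [ 0.5058 -0.2063  0.1439] q6 -0.33 t 8.25
```

play_rows:
  motion:
    - [0,0,0.8,0,85]
    - [0,0,1.2,0,85]
    - [0,0,1.2,0,85]

```text
clock: 8.62
position: [0.505, -0.2011, 0.0954]
ee_rot: [-0.003, 0.768, 0.641, -0.001]
contact_force: [0.4, -0.1, 0.6]
width: 0.085
gripper_force: 0.0
```

```bash
python3 -c "
from h import *
go(.5094,-.203,.026,-10.3)"
```

```text
go [-0.031  0.127  1.734] turn 0.0 now yaw -10.28 [ 0.505  -0.2011  0.0954] q6 -0.33 t 8.625
```

play_rows:
  motion:
    - [0,0.1,0.9,0,85]
    - [0,0.1,1.5,0,85]
    - [0,0.1,1.73,0,85]
    - [0,0.1,1.73,0,50]
    - [0,0.1,1.73,0,40]

```text
clock: 9.25
position: [0.5117, -0.2039, 0.0297]
ee_rot: [0.001, 0.768, 0.641, 0.0]
contact_force: [1.1, -0.4, 0.4]
width: 0.051
gripper_force: 0.0
```

play_rows:
  motion:
    - [0,0,0,0,40]
    - [0,0,0,0,40]
    - [0,0,-0.3,0,40]
    - [0,0,-0.9,0,40]
    - [0,0,-2,0,40]

```text
clock: 9.88
position: [0.5093, -0.2029, 0.1083]
ee_rot: [-0.002, 0.768, 0.641, -0.001]
contact_force: [0.3, -1.0, -1.1]
width: 0.0448
gripper_force: 41.2
```

```bash
python3 -c "
from h import *
go(.5096,.1265,.16,3.7)"
```

```text
go [ 8.105 -1.472 -1.274] turn -1.4 now yaw -10.31 [ 0.5093 -0.2029  0.1083] q6 -0.33 t 9.875
```

play_rows:
  motion:
    - [8.1,-1.47,-1.27,-1.4,40]
    - [8.1,-1.47,-1.27,-1.4,40]
    - [8.1,-1.47,-1.27,-1.4,40]
    - [8.1,-1.47,-1.27,-1.4,40]
    - [8.1,-1.47,-1.27,-1.4,40]

```text
clock: 10.5
position: [0.5105, 0.107, 0.1572]
ee_rot: [0.0, 0.684, 0.729, 0.0]
contact_force: [1.3, -0.3, -1.0]
width: 0.0452
gripper_force: 41.2
```

```bash
python3 -c "
from h import *
go(.5096,.1265,.14,3.7)"
```

```text
go [0.487 0.008 0.43 ] turn -0.0 now yaw 3.68 [0.5105 0.107  0.1572] q6 0.01 t 10.5
```

play_rows:
  motion:
    - [0.49,0,0.43,0,40]
    - [0.49,0,0.43,0,40]
    - [0.49,0,0.43,0,40]
    - [0.49,0,0.43,0,40]

```text
clock: 11.0
position: [0.5101, 0.1237, 0.1396]
ee_rot: [0.0, 0.685, 0.729, 0.0]
contact_force: [0.1, 0.3, -2.1]
width: 0.045
gripper_force: 41.3
```

```bash
python3 look.py w4 .028 .045; python3 held.py w4 .046;  python3 -c "
from h import *
go(.5096,.1265,.0275,3.7)"
```

```text
[6, 0, 66, 77, 1440] mid [0.3415 0.2299 0.0365] ext [0.0381 0.0453 0.017 ] circ [0.3419 0.2323] 0.0275
[290, 0, 13, 13, 145] mid [0.5018 0.257  0.0338] ext [0.0076 0.0056 0.0112] circ [0.5018 0.2576] 0.004
[290, 108, 12, 13, 116] mid [0.5058 0.1926 0.0336] ext [0.0075 0.0076 0.0109] circ [0.5058 0.1924] 0.0039
[290, 200, 11, 14, 117] mid [0.5097 0.1268 0.0338] ext [0.0075 0.0077 0.0107] circ [0.5097 0.1261] 0.0039
[0.51013849 0.12367784 0.13960248] 11.05
top tool z -0.03347303106204469
10295 mid [ 1.11529726e-03 -9.39748099e-07 -3.34637833e-02] ext [0.04670041 0.04598171 0.00497433]
go [ 0.072 -0.011  2.803] turn -0.01 now yaw 3.6 [0.5101 0.1237 0.1396] q6 0.04 t 11.05
```

play_rows:
  motion:
    - [0.05,-0.01,1.3,0,40]
    - [0.05,-0.01,2.3,0,40]
    - [0.05,-0.01,2.6,0,40]
    - [0.05,-0.01,2.7,0,40]
    - [0.05,-0.01,2.7,0,40]

```text
clock: 11.68
position: [0.5104, 0.1267, 0.0323]
ee_rot: [0.001, 0.684, 0.729, 0.001]
contact_force: [-0.2, -0.3, -1.0]
width: 0.0451
gripper_force: 41.3
```

```bash
python3 -c "
from h import *
go(.5096,.1260,.0297,3.7)"
```

```text
go [-0.016 -0.022  0.065] turn -0.0 now yaw 3.68 [0.5104 0.1267 0.0323] q6 0.05 t 11.675
```

play_rows:
  motion:
    - [-0.01,-0.02,0.06,0,40]
    - [-0.01,-0.02,0.06,0,40]
    - [-0.01,-0.02,0.06,0,60]
    - [-0.01,-0.02,0.06,0,85]
    - [-0.01,-0.02,0.06,0,85]

```text
clock: 12.3
position: [0.5082, 0.1263, 0.0287]
ee_rot: [-0.0, 0.684, 0.73, -0.0]
contact_force: [-0.3, -0.3, -0.2]
width: 0.0848
gripper_force: 0.0
```

play_rows:
  motion:
    - [0,0,0,0,85]
    - [0,0,-0.5,0,85]
    - [0,0,-2,0,85]
    - [0,0,-3,0,85]
    - [0,0,-3,0,85]

```text
clock: 12.92
position: [0.5109, 0.1267, 0.1522]
ee_rot: [0.003, 0.684, 0.73, 0.003]
contact_force: [0.5, -0.5, -0.4]
width: 0.085
gripper_force: 0.0
```

```bash
python3 look.py w5 .058 .068; python3 -c "
from h import *
go(.4825,-.3355,.13,-10.3)"
```

```text
[0, 0, 51, 60, 2546] mid [0.3425 0.2345 0.0619] ext [0.0323 0.0327 0.0077] circ [0.3446 0.2359] 0.0204
[257, 184, 66, 64, 3224] mid [0.5074 0.1271 0.0621] ext [0.0455 0.0462 0.0082] circ [0.5072 0.1271] 0.0233
[254, 265, 73, 67, 3799] mid [0.5117 0.0609 0.0619] ext [0.0548 0.0565 0.0077] circ [0.5122 0.0611] 0.0286
[255, 341, 76, 13, 633] mid [0.5167 0.0183 0.063 ] ext [0.0594 0.0077 0.01  ] circ [0.5167 0.0167] 0.0299
[0.5091677  0.12641848 0.15007861] 12.975
go [-11.481  -1.412   0.495] turn 1.4 now yaw 3.7 [0.5092 0.1264 0.1501] q6 0.05 t 12.975
```

play_rows:
  motion:
    - [-11.48,-1.41,0.3,1.4,85]
    - [-11.48,-1.41,0.3,1.4,85]
    - [-11.48,-1.41,0.3,1.4,85]
    - [-11.48,-1.41,0.3,1.4,85]
    - [-11.48,-1.41,0.3,1.4,85]

```text
clock: 13.6
position: [0.4889, -0.1869, 0.1388]
ee_rot: [-0.002, 0.768, 0.641, -0.0]
contact_force: [0.9, -0.5, 0.0]
width: 0.0852
gripper_force: 0.0
```

```bash
python3 -c "
from h import *
go(.4825,-.3355,.10,-10.3)"
```

```text
go [-3.685  0.51   0.963] turn -0.0 now yaw -10.31 [ 0.4889 -0.1869  0.1388] q6 -0.32 t 13.6
```

play_rows:
  motion:
    - [-3.68,0.51,0,0,85]
    - [-3.68,0.51,0.4,0,85]
    - [-3.68,0.51,0.96,0,85]
    - [-3.68,0.51,0.96,0,85]
    - [-3.68,0.51,0.96,0,85]

```text
clock: 14.22
position: [0.4835, -0.3327, 0.1013]
ee_rot: [-0.002, 0.768, 0.641, 0.0]
contact_force: [-0.4, 0.6, -0.2]
width: 0.0849
gripper_force: 0.0
```

```bash
python3 -c "
from h import *
go(.4825,-.3355,.027,-10.3)"
```

```text
go [-0.078 -0.008  1.857] turn 0.0 now yaw -10.3 [ 0.4835 -0.3327  0.1013] q6 -0.54 t 14.225
```

play_rows:
  motion:
    - [-0.07,0,0.9,0,85]
    - [-0.07,0,1.6,0,85]
    - [-0.07,0,1.83,0,85]
    - [-0.07,0,1.83,0,50]
    - [-0.07,0,1.83,0,32]

```text
clock: 14.85
position: [0.4846, -0.337, 0.0304]
ee_rot: [0.001, 0.768, 0.641, 0.0]
contact_force: [0.4, 0.7, 0.5]
width: 0.051
gripper_force: 0.0
```

play_rows:
  motion:
    - [0,0,0,0,32]
    - [0,0,0,0,32]
    - [0,0,-0.3,0,32]
    - [0,0,-0.9,0,32]
    - [0,0,-2,0,32]

```text
clock: 15.48
position: [0.4824, -0.3359, 0.1087]
ee_rot: [-0.002, 0.768, 0.641, -0.0]
contact_force: [0.5, -0.3, -1.5]
width: 0.037
gripper_force: 40.2
```

```bash
python3 -c "
from h import *
go(.507,.1925,.15,3.7)"
```

```text
go [13.11  -1.763 -0.998] turn -1.4 now yaw -10.31 [ 0.4824 -0.3359  0.1087] q6 -0.55 t 15.475
```

play_rows:
  motion:
    - [13.1,-1.76,-1,-1.4,32]
    - [13.1,-1.76,-1,-1.4,32]
    - [13.1,-1.76,-1,-1.4,32]
    - [13.1,-1.76,-1,-1.4,32]
    - [13.1,-1.76,-1,-1.4,32]

```text
clock: 16.1
position: [0.498, -0.0238, 0.1335]
ee_rot: [0.001, 0.684, 0.729, 0.0]
contact_force: [0.8, 0.2, -0.9]
width: 0.0372
gripper_force: 40.2
```

```bash
python3 -c "
from h import *
go(.507,.1925,.14,3.7)"
```

```text
go [ 5.381  0.571 -0.164] turn -0.0 now yaw 3.67 [ 0.498  -0.0238  0.1335] q6 -0.25 t 16.1
```

play_rows:
  motion:
    - [5.38,0.57,-0.16,0,32]
    - [5.38,0.57,-0.16,0,32]
    - [5.38,0.57,-0.16,0,32]
    - [5.38,0.57,-0.16,0,32]
    - [5.38,0.57,-0.16,0,32]

```text
clock: 16.73
position: [0.5068, 0.1926, 0.1395]
ee_rot: [0.0, 0.683, 0.731, 0.0]
contact_force: [0.1, -0.2, -1.2]
width: 0.037
gripper_force: 40.2
```

```bash
python3 look.py w6 .028 .045; python3 held.py w6 .038;  python3 -c "
from h import *
go(.507,.1925,.03,3.7)"
```

```text
[32, 69, 59, 111, 1531] mid [0.348  0.243  0.0365] ext [0.0289 0.0707 0.017 ] circ [0.3433 0.2431] 0.0367
[289, 113, 12, 13, 115] mid [0.5016 0.2584 0.0346] ext [0.0076 0.0077 0.0104] circ [0.5016 0.2582] 0.0039
[289, 204, 11, 14, 120] mid [0.5058 0.1928 0.0335] ext [0.0076 0.008  0.0105] circ [0.5059 0.1913] 0.0038
[0.50665643 0.19108965 0.13928966] 16.775
top tool z -0.033451024567513914
6892 mid [ 3.26778146e-03 -1.88577406e-05 -3.34498320e-02] ext [0.03779904 0.03795535 0.00499344]
go [0.036 0.011 2.732] turn 0.01 now yaw 3.83 [0.5067 0.1911 0.1393] q6 0.17 t 16.775
```

play_rows:
  motion:
    - [-0.06,0.01,1.3,0,32]
    - [-0.06,0.01,2.3,0,32]
    - [-0.06,0.01,2.6,0,32]
    - [-0.06,0.01,2.7,0,32]
    - [-0.06,0.01,2.7,0,32]

```text
clock: 17.4
position: [0.5086, 0.1882, 0.0322]
ee_rot: [0.001, 0.684, 0.729, 0.001]
contact_force: [0.5, 0.2, -0.7]
width: 0.0368
gripper_force: 40.3
```

```bash
python3 -c "
from h import *
go(.507,.1893,.0297,3.7)"
```

```text
go [ 0.031 -0.039  0.063] turn -0.0 now yaw 3.67 [0.5086 0.1882 0.0322] q6 0.16 t 17.4
```

play_rows:
  motion:
    - [0.02,-0.02,0.06,0,32]
    - [0.02,-0.02,0.06,0,32]
    - [0.02,-0.02,0.06,0,55]
    - [0.02,-0.02,0.06,0,85]
    - [0.02,-0.02,0.06,0,85]

```text
clock: 18.02
position: [0.5065, 0.1892, 0.0286]
ee_rot: [-0.0, 0.684, 0.73, 0.0]
contact_force: [0.9, 1.0, -0.2]
width: 0.085
gripper_force: 0.0
```

play_rows:
  motion:
    - [0,0,0,0,85]
    - [0,0,-0.5,0,85]
    - [0,0,-2,0,85]
    - [0,0,-3,0,85]
    - [0,0,-3,0,85]

```text
clock: 18.65
position: [0.5091, 0.1897, 0.1522]
ee_rot: [0.002, 0.684, 0.73, 0.003]
contact_force: [0.6, -0.3, -0.1]
width: 0.0847
gripper_force: 0.0
```

```bash
python3 look.py w7 .058 .068; python3 -c "
from h import *
go(.5182,-.1428,.13,-10.3)"
```

```text
[9, 70, 59, 92, 4350] mid [0.3415 0.2467 0.0618] ext [0.0409 0.0562 0.0077] circ [0.3437 0.2471] 0.0297
[264, 190, 54, 52, 2200] mid [0.506  0.1909 0.0619] ext [0.0371 0.0371 0.0077] circ [0.5059 0.1908] 0.019
[257, 267, 61, 56, 2619] mid [0.5075 0.1275 0.0619] ext [0.0455 0.0461 0.0078] circ [0.5073 0.1276] 0.0233
[254, 336, 68, 59, 3158] mid [0.5116 0.0612 0.0617] ext [0.055  0.0563 0.0073] circ [0.5115 0.0611] 0.0286
[0.50738985 0.18929382 0.14997815] 18.7
go [-8.303 -0.268  0.493] turn 1.4 now yaw 3.7 [0.5074 0.1893 0.15  ] q6 0.16 t 18.7
```

Saw_38 is within 2 mm of its peg. Now saw_30.

play_rows:
  motion:
    - [-8.3,-0.27,0.3,1.4,85]
    - [-8.3,-0.27,0.3,1.4,85]
    - [-8.3,-0.27,0.3,1.4,85]
    - [-8.3,-0.27,0.3,1.4,85]
    - [-8.3,-0.27,0.3,1.4,85]

```text
clock: 19.32
position: [0.5153, -0.1245, 0.1354]
ee_rot: [-0.002, 0.768, 0.641, -0.001]
contact_force: [0.8, -0.3, 0.8]
width: 0.0847
gripper_force: 0.0
```

play_rows:
  motion:
    - [-0.5,0,0,0,85]
    - [-0.5,0,0,0,85]
    - [-0.5,0,0,0,85]

```text
clock: 19.7
position: [0.5124, -0.141, 0.1366]
ee_rot: [-0.001, 0.767, 0.641, -0.0]
contact_force: [0.5, -0.3, -0.2]
width: 0.0852
gripper_force: 0.0
```

```bash
python3 -c "
from h import *
go(.5182,-.1428,.10,-10.3)"
```

```text
go [-0.02   0.153  0.916] turn 0.0 now yaw -10.26 [ 0.5124 -0.141   0.1366] q6 -0.22 t 19.7
```

play_rows:
  motion:
    - [-0.02,0.15,0.92,0,85]
    - [-0.02,0.15,0.92,0,85]
    - [-0.02,0.15,0.92,0,85]

```text
clock: 20.08
position: [0.519, -0.1434, 0.1012]
ee_rot: [-0.0, 0.767, 0.641, 0.0]
contact_force: [-0.3, -0.6, 1.6]
width: 0.0844
gripper_force: 0.0
```

```bash
python3 -c "
from h import *
go(.5182,-.1428,.028,-10.3)"
```

```text
go [ 0.011 -0.024  1.83 ] turn 0.01 now yaw -10.21 [ 0.519  -0.1434  0.1012] q6 -0.22 t 20.075
```

play_rows:
  motion:
    - [0.01,-0.02,0.9,0,85]
    - [0.01,-0.02,1.6,0,85]
    - [0.01,-0.02,1.8,0,85]
    - [0.01,-0.02,1.8,0,50]
    - [0.01,-0.02,1.8,0,24]

```text
clock: 20.7
position: [0.5192, -0.1444, 0.0299]
ee_rot: [0.001, 0.768, 0.641, 0.001]
contact_force: [-0.3, 0.4, -0.2]
width: 0.0513
gripper_force: 0.0
```

play_rows:
  motion:
    - [0,0,0,0,24]
    - [0,0,0,0,24]
    - [0,0,0,0,24]
    - [0,0,-0.7,0,24]
    - [0,0,-2,0,24]

```text
clock: 21.32
position: [0.5161, -0.1433, 0.1072]
ee_rot: [-0.003, 0.768, 0.641, -0.001]
contact_force: [0.9, -0.1, -1.2]
width: 0.0281
gripper_force: 39.5
```

```bash
python3 -c "
from h import *
go(.503,.2582,.15,3.7)"
```

```text
go [ 9.818 -2.124 -1.042] turn -1.4 now yaw -10.31 [ 0.5161 -0.1433  0.1072] q6 -0.22 t 21.325
```

play_rows:
  motion:
    - [9.8,-2.12,-1.04,-1.4,24]
    - [9.8,-2.12,-1.04,-1.4,24]
    - [9.8,-2.12,-1.04,-1.4,24]
    - [9.8,-2.12,-1.04,-1.4,24]
    - [9.8,-2.12,-1.04,-1.4,24]

```text
clock: 21.95
position: [0.5072, 0.1684, 0.1408]
ee_rot: [-0.0, 0.684, 0.729, -0.0]
contact_force: [1.2, -0.5, -0.1]
width: 0.0283
gripper_force: 39.6
```

```bash
python3 -c "
from h import *
go(.503,.2582,.14,3.7)"
```

```text
go [2.246 0.04  0.02 ] turn -0.0 now yaw 3.69 [0.5072 0.1684 0.1408] q6 0.13 t 21.95
```

play_rows:
  motion:
    - [2.24,0.04,0,0,24]
    - [2.24,0.04,0,0,24]
    - [2.24,0.04,0,0,24]
    - [2.24,0.04,0,0,24]
    - [2.24,0.04,0,0,24]

```text
clock: 22.58
position: [0.5036, 0.2548, 0.1407]
ee_rot: [0.0, 0.685, 0.729, -0.0]
contact_force: [-0.3, -0.7, 0.1]
width: 0.0281
gripper_force: 39.6
```

```bash
python3 look.py w8 .028 .045; python3 held.py w8 .030;  python3 -c "
from h import *
go(.503,.2582,.03,3.7)"
```

```text
[48, 164, 58, 97, 1359] mid [0.3464 0.2429 0.0365] ext [0.032  0.0713 0.017 ] circ [0.3427 0.2431] 0.0372
[288, 199, 11, 13, 115] mid [0.5014 0.2587 0.0336] ext [0.0075 0.0077 0.0108] circ [0.5014 0.2584] 0.0039
[299, 391, 20, 10, 92] mid [0.5267 0.0815 0.0365] ext [0.0186 0.0126 0.0167] circ [0.5267 0.0812] 0.0111
[263, 392, 17, 9, 70] mid [0.4928 0.0797 0.0367] ext [0.0146 0.0131 0.0166] circ [0.4928 0.0795] 0.0098
[0.50367372 0.25480372 0.14073763] 22.625
top tool z -0.0334947164071186
4464 mid [ 2.17614141e-03 -2.10492751e-06 -3.34751903e-02] ext [0.03054179 0.02993838 0.00493721]
go [ 0.087 -0.011  2.768] turn -0.01 now yaw 3.6 [0.5037 0.2548 0.1407] q6 0.28 t 22.625
```

play_rows:
  motion:
    - [0.04,-0.01,1.3,0,24]
    - [0.04,-0.01,2.3,0,24]
    - [0.04,-0.01,2.6,0,24]
    - [0.04,-0.01,2.71,0,24]
    - [0.04,-0.01,2.71,0,24]

```text
clock: 23.25
position: [0.5042, 0.2578, 0.0335]
ee_rot: [0.001, 0.684, 0.729, 0.001]
contact_force: [0.0, 0.2, -0.8]
width: 0.0283
gripper_force: 39.6
```

```bash
python3 -c "
from h import *
go(.503,.2562,.0297,3.7)"
```

```text
go [-0.039 -0.033  0.096] turn -0.0 now yaw 3.67 [0.5042 0.2578 0.0335] q6 0.29 t 23.25
```

play_rows:
  motion:
    - [-0.03,-0.02,0.09,0,24]
    - [-0.03,-0.02,0.09,0,24]
    - [-0.03,-0.02,0.09,0,50]
    - [-0.03,-0.02,0.09,0,85]
    - [-0.03,-0.02,0.09,0,85]

```text
clock: 23.88
position: [0.5023, 0.2565, 0.0289]
ee_rot: [-0.0, 0.684, 0.73, 0.0]
contact_force: [0.5, -1.0, 0.3]
width: 0.0806
gripper_force: 0.0
```

play_rows:
  motion:
    - [0,0,0,0,85]
    - [0,0,-0.5,0,85]
    - [0,0,-2,0,85]
    - [-1.5,-2,-4.5,0,85]
    - [-1.5,-2,-4.5,0,85]

```text
clock: 24.5
position: [0.4345, 0.1984, 0.1985]
ee_rot: [0.0, 0.684, 0.73, 0.0]
contact_force: [-0.6, -0.9, 0.5]
width: 0.0851
gripper_force: 0.0
```

play_rows:
  motion:
    - [-1,-0.5,-0.5,0,85]
    - [-1,-0.5,-0.5,0,85]
    - [-1,-0.5,-0.5,0,85]
    - [-1,-0.5,-0.5,0,85]

```text
clock: 25.0
position: [0.4179, 0.1583, 0.2163]
ee_rot: [-0.001, 0.684, 0.73, -0.0]
contact_force: [0.6, -0.8, 0.0]
width: 0.0847
gripper_force: 0.0
```

```bash
python3 look.py w9 .058 .068
```

```text
[183, 40, 49, 78, 2842] mid [0.3414 0.2462 0.0618] ext [0.0387 0.0569 0.0076] circ [0.3428 0.2471] 0.0296
[389, 57, 39, 41, 1215] mid [0.5002 0.2584 0.0622] ext [0.0296 0.0292 0.0084] circ [0.5003 0.2585] 0.015
[378, 141, 47, 45, 1578] mid [0.5057 0.1905 0.0619] ext [0.0377 0.0375 0.0076] circ [0.506  0.1907] 0.0192
[366, 208, 52, 49, 1923] mid [0.507  0.1272 0.0619] ext [0.0451 0.0457 0.0077] circ [0.5074 0.1273] 0.0232
[356, 270, 55, 53, 1737] mid [0.5079 0.061  0.0618] ext [0.0491 0.056  0.0074] circ [0.5107 0.0612] 0.0283
[353, 331, 44, 16, 292] mid [0.5069 0.013  0.063 ] ext [0.0404 0.0161 0.01  ] circ [0.5071 0.013 ] 0.0215
[0.41791271 0.15836603 0.21622688] 25.05
```

View pics/w9.png

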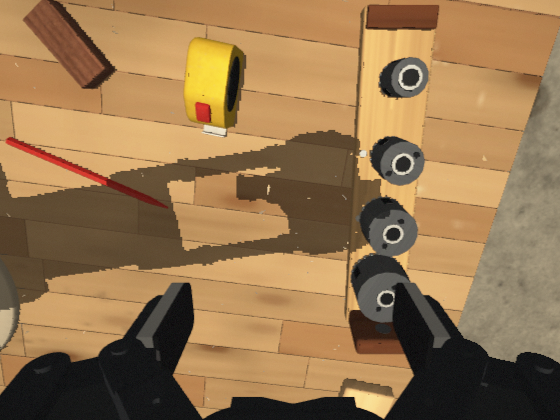

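The view shows all four saws upright on their pegs, at (405,78), (398,160), (389,227) and (382,290), in order of size with the largest next to the end block. The tops are at 63 mm, so they are seated, and each is within about 2.5 mm of its peg. The gripper is clear of everything.

```bash
python3 -c "
from rig import manip
print(manip.sign_off())"
```

```text
the job is handed in; nothing more can be done
None
```

I moved all four hole saws to the empty rack, largest next to the end block down to the smallest at the far end, seated within about 2.5 mm of their pegs' centres, and handed the job in at about 25 s; no verdict came back.

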